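Unstack the calibration weights into their saucers

ROBOT

A 6-joint arm with a two-finger parallel gripper is mounted at the origin on a cart in front of the work surface, level with it; the furniture and walls round the work are solid. World frame = base frame: x ahead of the robot, y to its left, z up, the work surface at z = 0. Lengths are in m, angles in rad, forces in N, time in s.
With the tool pointing down it reaches from about 0.25 to 0.725 m from the base axis. Payload 4 kg.
Tool frame: the origin (TCP) lies on the centre line of the jaws, within the pads' length; the fingertips stand 17 mm ahead of it and the grasp point (between the pads) lies 2 mm behind it; z points along the fingers, y is the line along which they close (so a half turn about z gives the same grasp; the last joint's range is limited). The gripper opens to 85 mm and grips with 20 to 120 N. Pads are 22 mm wide; open, the fingers measure 114 mm over their backs; the gripper's body (76 mm by 85 mm) begins 54 mm behind the grasp point. The pads swing forward as they close: fully open they stand 13 mm farther back than shut.
Start: joints at [-1.285, 0.241, 0.005, 1.335, 0, 1.571], TCP at [0.141, -0.48, 0.248] pointing down, gripper open.
Joint ranges: [-2.72, 2.72], [-1.05, 1.87], [-1.09, 1.28], [-1.99, 2.15], [-1.42, 1.44], [-3.14, 3.14]. Speed limits (rad/s): [2.79, 2.79, 3.14, 3.14, 3.14, 3.14].

INTERFACE

Orientations are given as a unit quaternion [x, y, z, w].
In Python, from workcell import get_obs, imaging, order gives the robot as it stands.
- The arm moves only by the tool apply_moves, never from a script. Its argument "targets" is a list that holds one entry, the list of rows, each a list of 5 numbers: the shift along the world's x, y, z in units of 40 mm (1.0 is 40 mm), then the turn about the world's z in degrees, then the gripper command: -1 is shut, 1 is fully open, values between are in proportion. In form: [[[dx, dy, dz, turn, fingers], ...]]. A call has 1 to 8 rows; each row shifts and turns the commanded pose from where the row before left it; what a row does not reach is not made up. A row lasts 1/12 s, in which the tool goes at most 41.7 mm and 7.16 degrees, less where a joint would pass 70% of its speed; a pose out of reach is approached as far as the arm can. A call is refused whole if a number of a shift passes 1 or a number of a turn 7.16, either way. A call with a gripper value outside its range is refused whole. The fingers move at their own pace and stop on an object; the grip force is fixed at half the most. Time passes only in rows, so rows that do not move let the fingers close. It gives the time, the measured TCP pose, the force, the opening and the grip force at its end, in the units of the state.
- get_obs(): the state, without advancing time (a new reading comes with each control period).
- imaging.camera(name): name is "scene" or "side" or "wrist"; returns (picture, depth): 384x512x3 uint8, blue, green, red; 384x512 float32, m along the optical axis (not along the pixel's ray), 0 where there is no reading.
- imaging.get_calibration(name): a dict with "camera_matrix" (3x3 intrinsics, pixels), "eye" and "rotation" of the camera in the world; the wrist camera has in their place "hand_eye" (4x4, takes a point from camera to tool coordinates, whose origin is the TCP and whose axes are the flange's). Camera axes: x right, y down, z forward; pixel columns grow to the right and rows downward; lengths in m; the calibration is good to about 2 mm. A picture is of the moment at which its call begins: read the wrist's pose just before it. get_calibration takes no time and is no camera call.
- order.job_done(): hands the job in; it is judged then, once.
The state is a dict: "clock": time; "joint_pos": joint angles; "joint_vel": joint speeds; "tau": joint torques, N m; "eef_pos": TCP position; "tool_rot": TCP orientation; "ft_force": force on the tool from outside, world axes, zero at the start; "ft_torque": the same for the moment, N m; "grip_width": finger opening in m; "grasp_force": force on a finger pad.
Only numpy, scipy, OpenCV 4.12 (cv2) and the standard library are available. Lean on these libraries where they do the work, as an engineer would, in place of code of your own. Each camera call takes 0.05 s, during which the arm holds its last target. There are 200 camera calls.

TASK

The four calibration weights have been left in two stacks. Take the stacks apart, one weight at a time, and set each weight upright in the middle of the wooden saucer of its own colour, set down rather than dropped; leave the crucible and the rubber stopper that stand among them where they are.

Things in the scene. Friction and masses are not known exactly. Their poses are not given: they have to be found in the camera images.
- red_weight: loose large calibration weight, an upright steel cylinder 56 mm in diameter and 26 mm high, about 0.45 kg, with a red disc on its flat top and a red band round its side. Origin at the centre of its underside, z up. At the start it stands on the bench and carries one of the two small weights (yellow or green), so that its top shows as a ring of colour; nothing holds them together.
- blue_weight: loose large calibration weight, an upright steel cylinder 56 mm in diameter and 26 mm high, about 0.45 kg, with a blue disc on its flat top and a blue band round its side. Origin at the centre of its underside, z up. At the start it stands on the bench and carries one of the two small weights (yellow or green), so that its top shows as a ring of colour; nothing holds them together.
- yellow_weight: loose small calibration weight, an upright steel cylinder 36 mm in diameter and 26 mm high, about 0.15 kg, with a yellow disc on its flat top and a yellow band round its side. Origin at the centre of its underside, z up. At the start it stands on top of one of the two large weights (red or blue; either may be under it), roughly central.
- green_weight: loose small calibration weight, an upright steel cylinder 36 mm in diameter and 26 mm high, about 0.15 kg, with a green disc on its flat top and a green band round its side. Origin at the centre of its underside, z up. At the start it stands on top of one of the two large weights (red or blue; either may be under it), roughly central.
- red_saucer: shallow round saucer of light wood with a red floor, fixed to the bench: 92 mm outside, 84 mm inside, flat floor 4 mm above the bench, rim 7 mm above the bench. Origin at its centre on the bench top, z up.
- blue_saucer: shallow round saucer of light wood with a blue floor, fixed to the bench: 92 mm outside, 84 mm inside, flat floor 4 mm above the bench, rim 7 mm above the bench. Origin at its centre on the bench top, z up.
- yellow_saucer: shallow round saucer of light wood with a yellow floor, fixed to the bench: 92 mm outside, 84 mm inside, flat floor 4 mm above the bench, rim 7 mm above the bench. Origin at its centre on the bench top, z up.
- green_saucer: shallow round saucer of light wood with a green floor, fixed to the bench: 92 mm outside, 84 mm inside, flat floor 4 mm above the bench, rim 7 mm above the bench. Origin at its centre on the bench top, z up.
- crucible: grey-white porcelain crucible, 41 mm across the mouth and 32 mm high, standing loose among the weights; a bystander. Origin at the centre of its underside, z up.
- stopper: dark red rubber stopper, 25 mm across and 24 mm high, standing loose among the weights; a bystander. Origin at the centre of its underside, z up.
Not all that is in view belongs to the job. Leave any orange, pink or purple look-alike of the blue_weight alone.

How it is judged:
At the end, for the whole second after the job is handed in: Each weight stands upright (within 0.05 rad), released and at rest, on the floor of the saucer of its own colour, its centre within 13 mm of the saucer's centre; the crucible and the stopper are within 20 mm of where they stood (horizontal distance between red_weight and red_saucer below 0.013 m and z of red_weight in the frame of red_saucer below 0.007 m and angle between each of red_weight, blue_weight, yellow_weight, green_weight's own z axis and vertical below 0.05 rad and linear speed of each of red_weight, blue_weight, yellow_weight, green_weight below 0.01 m/s and horizontal distance between blue_weight and blue_saucer below 0.013 m and z of blue_weight in the frame of blue_saucer below 0.007 m and horizontal distance between yellow_weight and yellow_saucer below 0.013 m and z of yellow_weight in the frame of yellow_saucer below 0.007 m and horizontal distance between green_weight and green_saucer below 0.013 m and z of green_weight in the frame of green_saucer below 0.007 m and distance of each of crucible, stopper from where it was at the start of the episode below 0.02 m); the robot touches nothing.
It fails at once if a weight is dropped: it falls free with its underside more than 45 mm above the bench ((height (world z) of red_weight above 0.045 m and contact force between red_weight and anything else below 0.01 N and linear speed of red_weight above 0.2 m/s) or (height (world z) of blue_weight above 0.045 m and contact force between blue_weight and anything else below 0.01 N and linear speed of blue_weight above 0.2 m/s) or (height (world z) of yellow_weight above 0.045 m and contact force between yellow_weight and anything else below 0.01 N and linear speed of yellow_weight above 0.2 m/s) or (height (world z) of green_weight above 0.045 m and contact force between green_weight and anything else below 0.01 N and linear speed of green_weight above 0.2 m/s)).
It fails at once if a large weight is lifted with a small one still on it ((height (world z) of red_weight above 0.03 m and contact force between red_weight and yellow_weight above 0.1 N) or (height (world z) of red_weight above 0.03 m and contact force between red_weight and green_weight above 0.1 N) or (height (world z) of blue_weight above 0.03 m and contact force between blue_weight and yellow_weight above 0.1 N) or (height (world z) of blue_weight above 0.03 m and contact force between blue_weight and green_weight above 0.1 N)).
It fails at once if the crucible or the stopper is disturbed (moved more than 20 mm) (distance of any of crucible, stopper from where it was at the start of the episode above 0.02 m).
It also fails if it takes over 120 s, if anything falls off the work surface, if the arm or the gripper's body presses on something with over 40 N, if the wrist force passes 120 N, or if a joint passes its speed limit or range.

## Working session

There is one attempt and no reset: what is moved stays moved. The work goes in short steps, Python scripts to look and compute and a tool call to move; the robot and the scene stay as the last step left them, time stands still between calls to the robot, and variables do not carry over. Pictures are saved under pics/ and viewed, at most 14 in all, crops included, and the job is handed in when it is done.

Besides the shell and the picture viewer there is one more tool, called after "Request:" by a JSON object that holds its "api" and its "payload", one argument or row to a line. apply_moves: Moves the arm, as the interface text tells. Its arguments: {"type":"object","properties":{"targets":{"type":"array","items":{"type":"array","items":{"type":"array","items":{"type":"number"}}}}},"required":["targets"]}

```bash
mkdir -p pics; ls; python3 - <<'E'
from workcell import get_obs, imaging, order
import cv2
print(get_obs())
for n in("scene","side"):
    p,d=imaging.camera(n); cv2.imwrite(f"pics/{n}0.png",p); c=imaging.get_calibration(n); print(c)
E
```

```text
pics
{'clock': 0.0, 'joint_pos': array([-1.28497791e+00,  2.41412102e-01,  3.74041934e-03,  1.33520314e+00,
       -4.33362540e-05,  1.57079328e+00]), 'joint_vel': array([ 0.00115667,  0.00018419, -0.0008716 , -0.00071555, -0.00077844,
        0.00072004]), 'tau': array([ 9.29812377e-04, -3.72317934e+01,  2.52407330e+01,  1.68957707e-02,
       -1.66658589e-05,  9.03066592e-06]), 'eef_pos': array([ 0.14079299, -0.47915262,  0.24741954]), 'tool_rot': array([ 9.89805092e-01,  1.42424716e-01, -1.69458620e-04, -1.02556702e-03]), 'ft_force': array([0.61857509, 0.34523312, 0.16374548]), 'ft_torque': array([-0.02615884,  0.02450209, -0.06303226]), 'grasp_force': 0.0, 'grip_width': 0.08542886790032861}
{'camera_matrix': array([[381.55912749,   0.        , 258.1057414 ],
       [  0.        , 381.55912749, 196.32645037],
       [  0.        ,   0.        ,   1.        ]]), 'eye': array([-0.22044202, -0.85253996,  0.64028904]), 'rotation': array([ 0.7979838 , -0.33007056,  0.20578349, -0.46035686])}
{'camera_matrix': array([[396.46815046,   0.        , 252.34216722],
       [  0.        , 396.46815046, 188.55088866],
       [  0.        ,   0.        ,   1.        ]]), 'eye': array([0.3859699 , 0.74609698, 0.81236309]), 'rotation': array([-0.06105645,  0.90938216, -0.40956674,  0.03938631])}
```

View pics/scene0.png

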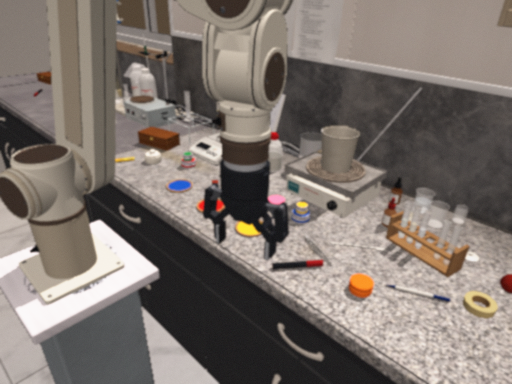

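View pics/side0.png

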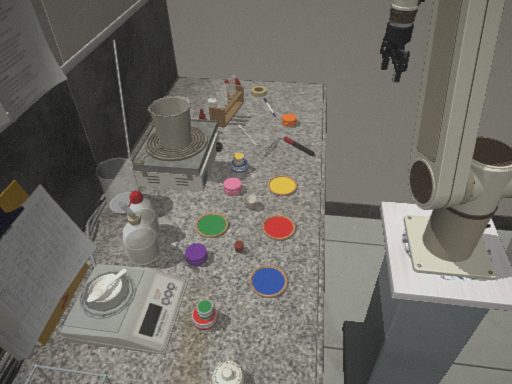

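```bash
cat > h.py <<'E'
from workcell import get_obs, imaging, order
import cv2, numpy as np
from scipy.spatial.transform import Rotation as R
def cloud(n):
    o=get_obs(); p,d=imaging.camera(n); c=imaging.get_calibration(n); K=c["camera_matrix"]
    v,u=np.mgrid[:384,:512]
    X=np.stack([(u-K[0,2])*d/K[0,0],(v-K[1,2])*d/K[1,1],d],-1)
    if n=="wrist":
        H=c["hand_eye"]; X=X@H[:3,:3].T+H[:3,3]
        W=X@R.from_quat(o["tool_rot"]).as_matrix().T+o["eef_pos"]
    else: 
        W=X@R.from_quat(c["rotation"]).as_matrix().T+c["eye"]
    W[d==0]=np.nan
    return p,W
def blobs(p,W,zmin=-.01,zmax=.1,amin=15):
    hsv=cv2.cvtColor(p,cv2.COLOR_BGR2HSV); h,s,v=cv2.split(hsv)
    for name,a,b in(("red",172,8),("yellow",22,34),("green",45,85),("blue",105,128)):
        m=((h>=a)&(h<=b)) if a<b else ((h>=a)|(h<=b))
        m=(m&(s>110)&(v>50)&(W[...,2]>zmin)&(W[...,2]<zmax)).astype(np.uint8)
        k,l,st,ce=cv2.connectedComponentsWithStats(m)
        for i in range(1,k):
            if st[i,4]<amin: continue
            q=W[l==i]; lo,hi=np.percentile(q,1,0),np.percentile(q,99,0)
            t=q[q[:,2]>hi[2]-.006]; tl,th=np.percentile(t,1,0),np.percentile(t,99,0)
            print(name,st[i,4],"px",ce[i].round(),"topmid",((tl+th)/2).round(4),"size",(th-tl)[:2].round(3),"z",lo[2].round(3),hi[2].round(3))
E
python3 - <<'E'
from h import *
p,W=cloud("side"); np.save("W.npy",W)
blobs(p,W)
c=p[130:340,150:330]; cv2.imwrite("pics/s1.png",cv2.resize(c,None,fx=3.0,fy=2.85,interpolation=cv2.INTER_CUBIC)[:600])
for u,v in((251,196),(251,200),(239,247),(233,187),(197,250),(228,368),(215,165),(205,178),(150,290),(185,290)): print(u,v,W[v,u].round(3))
E
```

```text
red 16 px [237.  82.] topmid [ 0.6961 -0.8073  0.0423] size [0.004 0.007] z 0.025 0.045
red 30 px [201. 114.] topmid [ 0.7637 -0.4612  0.0892] size [0.005 0.009] z 0.058 0.091
red 37 px [288. 140.] topmid [ 0.4423 -0.4214  0.0145] size [0.029 0.024] z 0.004 0.017
red 494 px [278. 227.] topmid [ 0.4407 -0.0097  0.0034] size [0.076 0.074] z -0.0 0.006
red 53 px [238. 245.] topmid [0.5352 0.0838 0.0233] size [0.019 0.022] z 0.015 0.026
red 37 px [ 65. 300.] topmid [0.9115 0.2898 0.0217] size [0.004 0.01 ] z 0.01 0.024
red 130 px [202. 317.] topmid [0.5774 0.2978 0.0254] size [0.049 0.037] z 0.022 0.028
red 20 px [205. 328.] topmid [0.5716 0.3149 0.0088] size [0.033 0.012] z 0.005 0.012
yellow 42 px [238. 155.] topmid [ 0.5947 -0.2591  0.0511] size [0.026 0.029] z 0.049 0.054
yellow 323 px [282. 185.] topmid [ 0.4458 -0.1889  0.0044] size [0.071 0.071] z -0.001 0.007
green 400 px [211. 225.] topmid [0.6278 0.0061 0.0043] size [0.068 0.07 ] z -0.0 0.007
green 109 px [204. 306.] topmid [0.5748 0.2901 0.0516] size [0.025 0.026] z 0.049 0.054
blue 21 px [240. 165.] topmid [ 0.5923 -0.2514  0.0252] size [0.042 0.027] z 0.022 0.028
blue 656 px [268. 281.] topmid [0.4484 0.1715 0.0039] size [0.071 0.072] z -0.0 0.007
251 196 [ 0.53  -0.103  0.024]
251 200 [nan nan nan]
239 247 [0.533 0.092 0.023]
233 187 [ 0.59  -0.137  0.023]
197 250 [0.637 0.12  0.028]
228 368 [0.499 0.413 0.045]
215 165 [ 0.677 -0.27  -0.004]
205 178 [ 0.68  -0.155  0.035]
150 290 [0.707 0.265 0.05 ]
185 290 [0.64  0.229 0.01 ]
```

View pics/s1.png

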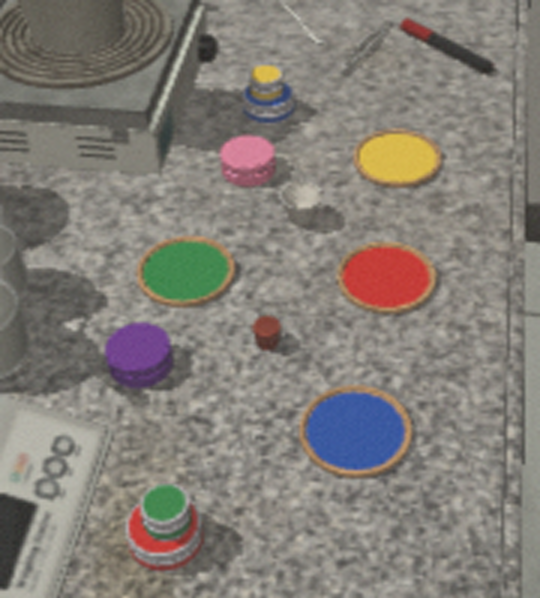

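Request:
{"api": "apply_moves", "payload": {
  "targets": [
    [[0.7,0.35,0,-2,1],[0.9,0.45,0,-2,1],[0.9,0.45,0,-2,1],[0.9,0.45,0,-2,1],[0.9,0.45,0,-2,1],[0.9,0.45,0,-2,1],[0.9,0.45,0,-2,1],[0.9,0.45,0,-2,1]]
  ]
}}

```text
clock: 0.82
eef_pos: [0.4224, -0.3383, 0.2481]
tool_rot: [1.0, 0.002, -0.0, -0.0]
ft_force: [-0.1, -1.3, 0.6]
grip_width: 0.0856
grasp_force: 0.0
```

Request:
{"api": "apply_moves", "payload": {
  "targets": [
    [[0.9,0.4,0,0,1],[0.9,0.4,0,0,1],[0.8,0.4,0,0,1],[0.8,0.4,0,0,1],[0.6,0.4,0,0,1],[0.3,0.2,0,0,1],[0,0,0,0,1],[0,0,0,0,1]]
  ]
}}

```text
clock: 1.48
eef_pos: [0.5931, -0.251, 0.2472]
tool_rot: [1.0, 0.004, -0.001, -0.0]
ft_force: [0.1, -0.0, 0.5]
grip_width: 0.0853
grasp_force: 0.0
```

```bash
python3 - <<'E'
from h import *
p,W=cloud("wrist"); o=get_obs(); print(o["eef_pos"],R.from_quat(o["tool_rot"]).as_matrix().round(3),o["joint_pos"].round(2))
print(imaging.get_calibration("wrist")); blobs(p,W); cv2.imwrite("pics/w1.png",p)
E
```

```text
[ 0.59242981 -0.25172967  0.24762086] [[ 1.     0.007 -0.002]
 [ 0.007 -1.     0.   ]
 [-0.002 -0.    -1.   ]] [-0.4   0.54  0.45  1.48 -0.    2.73]
{'camera_matrix': array([[268.68336673,   0.        , 248.87175166],
       [  0.        , 268.68336673, 190.8757253 ],
       [  0.        ,   0.        ,   1.        ]]), 'hand_eye': array([[-9.12370546e-04, -9.55709988e-01, -2.94308658e-01,
         7.53666605e-02],
       [ 9.99999551e-01, -9.47239587e-04, -2.40692946e-05,
        -9.14900325e-04],
       [-2.55777546e-04, -2.94308548e-01,  9.55710423e-01,
        -1.26819563e-01],
       [ 0.00000000e+00,  0.00000000e+00,  0.00000000e+00,
         1.00000000e+00]])}
red 574 px [469.   8.] topmid [ 0.7609 -0.4628  0.0932] size [0.005 0.01 ] z 0.057 0.096
red 67 px [193. 151.] topmid [ 0.614  -0.1739  0.0221] size [0.021 0.015] z 0.008 0.025
red 321 px [ 12. 203.] topmid [0.5384 0.0811 0.0236] size [0.023 0.022] z 0.005 0.026
red 1810 px [ 94. 258.] topmid [ 0.4419 -0.0102  0.005 ] size [0.074 0.075] z 0.003 0.007
red 105 px [370. 254.] topmid [ 0.4576 -0.4337  0.0161] size [0.017 0.015] z 0.0 0.019
yellow 475 px [257. 170.] topmid [ 0.5961 -0.2599  0.0534] size [0.028 0.029] z 0.052 0.055
yellow 1864 px [209. 256.] topmid [ 0.4475 -0.1886  0.005 ] size [0.076 0.076] z 0.003 0.007
green 2707 px [ 61. 136.] topmid [0.629  0.0043 0.0052] size [0.074 0.073] z 0.003 0.007
blue 324 px [254. 162.] topmid [ 0.5951 -0.2595  0.0275] size [0.048 0.048] z 0.026 0.029
blue 27 px [490. 217.] topmid [ 0.5179 -0.6052  0.0076] size [0.008 0.015] z 0.006 0.009
blue 36 px [  1. 259.] topmid [0.4402 0.1369 0.0051] size [0.028 0.008] z 0.004 0.007
```

View pics/w1.png

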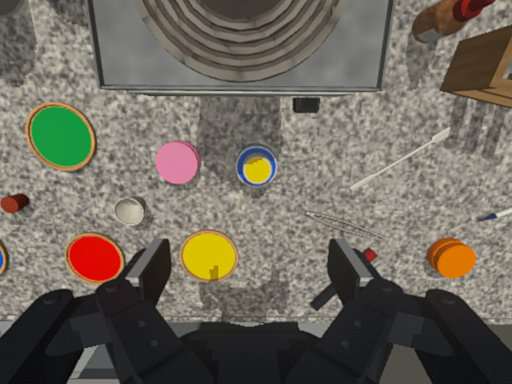

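Request:
{"api": "apply_moves", "payload": {
  "targets": [
    [[0.09,-0.2,-0.6,0,1],[0,0,-0.9,0,1],[0,0,-0.9,0,1],[0,0,-0.9,0,1],[0,0,-0.8,0,1],[0,0,-0.6,0,1],[0,0,-0.39,0,1],[0,0,0,0,1]]
  ]
}}

```text
clock: 2.2
eef_pos: [0.5919, -0.2597, 0.0403]
tool_rot: [1.0, 0.002, -0.004, -0.002]
ft_force: [-0.1, -0.7, 0.1]
grip_width: 0.0855
grasp_force: 0.0
```

Request:
{"api": "apply_moves", "payload": {
  "targets": [
    [[0,0,0,0,0.3],[0,0,0,0,0.0],[0,0,0,0,-0.3],[0,0,0,0,-0.6],[0,0,0,0,-1],[0,0,0,0,-1],[0,0,0,0,-1],[0,0,0,0,-1]]
  ]
}}

```text
clock: 2.87
eef_pos: [0.5979, -0.2606, 0.0471]
tool_rot: [1.0, 0.003, 0.002, 0.001]
ft_force: [-1.0, -1.1, 5.4]
grip_width: 0.034
grasp_force: 60.3
```

Request:
{"api": "apply_moves", "payload": {
  "targets": [
    [[0,0,0.1,0,-1],[0,0,0.2,0,-1],[0,0,0.4,0,-1],[0,0,0.5,0,-1],[0,0,0.4,0,-1],[0,0,0.2,0,-1],[0,0,0,0,-1],[0,0,0,0,-1]]
  ]
}}

```text
clock: 3.53
eef_pos: [0.5966, -0.2596, 0.1168]
tool_rot: [1.0, 0.003, 0.0, 0.0]
ft_force: [0.4, -0.1, -0.5]
grip_width: 0.0344
grasp_force: 59.8
```

```bash
python3 - <<'E'
from h import *
p,W=cloud("wrist"); o=get_obs(); print(o["eef_pos"],o["grip_width"],o["grasp_force"],o["ft_force"],o["joint_pos"].round(2))
blobs(p,W); cv2.imwrite("pics/w2.png",p)
E
```

```text
[ 0.59596667 -0.25938558  0.11576543] 0.03412506244799235 59.83773931860924 [ 0.07422506 -0.75866605 -1.91428293] [-0.41  0.62  0.23  1.19  0.    2.72]
red 445 px [153. 180.] topmid [ 0.6075 -0.1679  0.0234] size [0.038 0.028] z 0.004 0.026
red 2249 px [ 22. 322.] topmid [ 0.4447 -0.0144  0.005 ] size [0.07  0.063] z 0.004 0.006
yellow 175 px [212. 313.] topmid [ 0.4626 -0.2209  0.005 ] size [0.024 0.012] z 0.004 0.006
yellow 142 px [160. 334.] topmid [ 0.4331 -0.1601  0.0049] size [0.029 0.013] z 0.004 0.006
blue 22 px [246. 168.] topmid [ 0.6217 -0.2565  0.0118] size [0.002 0.016] z 0.01 0.014
blue 2083 px [250. 198.] topmid [ 0.5991 -0.2593  0.0274] size [0.038 0.047] z 0.026 0.029
```

View pics/w2.png

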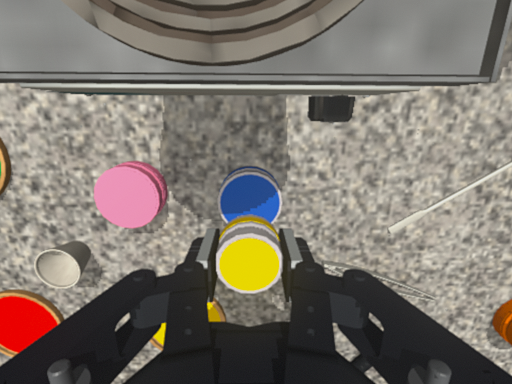

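Request:
{"api": "apply_moves", "payload": {
  "targets": [
    [[-0.3,0.14,0,0,-1],[-0.6,0.29,0,0,-1],[-0.7,0.33,0,0,-1],[-0.7,0.33,0,0,-1],[-0.7,0.33,0,0,-1],[-0.5,0.25,0,0,-1],[-0.21,0.1,0,0,-1],[0,0,0,0,-1]]
  ]
}}

```text
clock: 4.25
eef_pos: [0.4453, -0.1876, 0.1156]
tool_rot: [1.0, 0.003, -0.002, -0.001]
ft_force: [-0.1, -0.2, -1.0]
grip_width: 0.0344
grasp_force: 59.9
```

Request:
{"api": "apply_moves", "payload": {
  "targets": [
    [[0,0,-0.3,0,-1],[0,0,-0.5,0,-1],[0,0,-0.5,0,-1],[0,0,-0.4,0,-1],[0,0,-0.3,0,-1],[0,0,-0.2,0,-1],[0,0,0,0,-1],[0,0,0,0,-1]]
  ]
}}

```text
clock: 4.92
eef_pos: [0.4487, -0.1892, 0.0283]
tool_rot: [1.0, 0.003, -0.0, -0.0]
ft_force: [-0.2, 0.0, -1.3]
grip_width: 0.034
grasp_force: 59.9
```

Request:
{"api": "apply_moves", "payload": {
  "targets": [
    [[0,0,-0.05,0,-1],[0,0,-0.05,0,-1],[0,0,-0.03,0,-1],[0,0,0,0,-1],[0,0,0,0,-1]]
  ]
}}

```text
clock: 5.33
eef_pos: [0.4493, -0.1894, 0.0251]
tool_rot: [1.0, 0.003, 0.001, 0.001]
ft_force: [-0.5, 1.1, 5.8]
grip_width: 0.0338
grasp_force: 60.8
```

Request:
{"api": "apply_moves", "payload": {
  "targets": [
    [[0,0,0,0,-0.1],[0,0,0,0,0.1],[0,0,0,0,0.3],[0,0,0,0,0.4],[0,0,0,0,0.4],[0,0,0.1,0,0.4],[0,0,0.3,0,0.4],[0,0,0.5,0,0.4]]
  ]
}}

```text
clock: 6.0
eef_pos: [0.4464, -0.1882, 0.0583]
tool_rot: [1.0, 0.003, -0.002, -0.001]
ft_force: [-0.8, -0.6, 0.1]
grip_width: 0.0598
grasp_force: 0.0
```

Request:
{"api": "apply_moves", "payload": {
  "targets": [
    [[0,0,0.6,4,1],[0,0,0.8,7,1],[0.3,-0.1,0.8,7,1],[0.5,-0.2,0.5,7,1],[0.6,-0.3,0,7,1],[0.6,-0.3,0,7,1],[0.6,-0.3,0,7,1],[0.5,-0.2,0,7,1]]
  ]
}}

```text
clock: 6.67
eef_pos: [0.5736, -0.2459, 0.1679]
tool_rot: [0.892, 0.452, 0.0, 0.001]
ft_force: [0.8, 0.1, 0.0]
grip_width: 0.0851
grasp_force: 0.0
```

Request:
{"api": "apply_moves", "payload": {
  "targets": [
    [[0.5,-0.2,0,7,1],[0.2,-0.1,0,7,1],[0,0,0,7,1],[0,0,0,7,1],[0,0,0,7,1],[0,0,0,7,1],[0,0,0,7,1],[0,0,0,7,1]]
  ]
}}

```text
clock: 7.33
eef_pos: [0.6, -0.2568, 0.1674]
tool_rot: [0.576, 0.818, -0.0, -0.0]
ft_force: [0.3, -0.7, -0.1]
grip_width: 0.0855
grasp_force: 0.0
```

Request:
{"api": "apply_moves", "payload": {
  "targets": [
    [[0,0,0,7,1],[0,0,0,7,1],[0,0,0,7,1],[0,0,0,7,1],[0,0,0,7,1],[0,0,0,7,1],[0,0,0,7,1],[0,0,0,7,1]]
  ]
}}

```text
clock: 8.0
eef_pos: [0.6, -0.2568, 0.1675]
tool_rot: [0.124, 0.992, 0.0, -0.0]
ft_force: [-0.6, -0.6, 0.7]
grip_width: 0.0854
grasp_force: 0.0
```

Request:
{"api": "apply_moves", "payload": {
  "targets": [
    [[0,0,0,7,1],[0,0,0,4,1],[0,0,0,0,1],[0,0,0,0,1],[0,0,0,0,1]]
  ]
}}

```text
clock: 8.42
eef_pos: [0.6001, -0.2569, 0.1675]
tool_rot: [0.032, 0.999, 0.0, -0.0]
ft_force: [-0.7, -0.1, 0.3]
grip_width: 0.0857
grasp_force: 0.0
```

```bash
python3 - <<'E'
from h import *
p,W=cloud("wrist"); o=get_obs(); print(o["eef_pos"],R.from_quat(o["tool_rot"]).as_matrix().round(3)[0],o["joint_pos"].round(2))
blobs(p,W); cv2.imwrite("pics/w3.png",p)
E
```

```text
[ 0.60010754 -0.25690047  0.16750717] [-0.998  0.065 -0.   ] [-0.4   0.59  0.32  1.3   0.   -0.34]
red 2015 px [487.  20.] topmid [ 0.4623 -0.0234  0.0051] size [0.036 0.05 ] z 0.003 0.007
red 1194 px [56. 30.] topmid [ 0.4449 -0.4241  0.0167] size [0.038 0.032] z 0.006 0.019
red 197 px [328. 159.] topmid [ 0.5882 -0.1677  0.0244] size [0.036 0.03 ] z 0.01 0.027
yellow 3227 px [307.  32.] topmid [ 0.4524 -0.1935  0.0144] size [0.027 0.027] z 0.003 0.016
yellow 853 px [317.  12.] topmid [ 0.4523 -0.1885  0.0314] size [0.02  0.029] z 0.03 0.033
green 3534 px [481. 188.] topmid [0.6285 0.002  0.0054] size [0.074 0.069] z 0.004 0.007
blue 1812 px [245. 179.] topmid [ 0.5946 -0.2594  0.0275] size [0.047 0.047] z 0.026 0.029
```

View pics/w3.png

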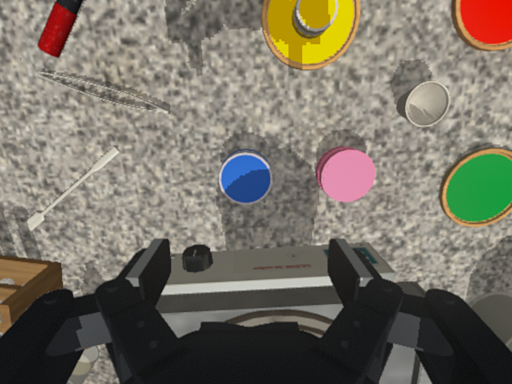

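Request:
{"api": "apply_moves", "payload": {
  "targets": [
    [[-0.13,-0.06,-0.3,0,1],[0,0,-0.7,0,1],[0,0,-0.9,0,1],[0,0,-0.8,0,1],[0,0,-0.6,0,1],[0,0,-0.39,0,1],[0,0,0,0,1],[0,0,0,0,1]]
  ]
}}

```text
clock: 9.13
eef_pos: [0.5942, -0.259, 0.019]
tool_rot: [0.032, 0.999, 0.0, -0.001]
ft_force: [0.9, -0.1, 0.9]
grip_width: 0.0856
grasp_force: 0.0
```

Request:
{"api": "apply_moves", "payload": {
  "targets": [
    [[0,0,0,0,0.7],[0,0,0,0,0.5],[0,0,0,0,0.3],[0,0,0,0,-0.2],[0,0,0,0,-1],[0,0,0,0,-1],[0,0,0,0,-1],[0,0,0,0,-1]]
  ]
}}

```text
clock: 9.8
eef_pos: [0.5965, -0.2603, 0.0227]
tool_rot: [0.032, 0.999, -0.001, 0.002]
ft_force: [-0.9, 0.5, 6.8]
grip_width: 0.0536
grasp_force: 64.3
```

Request:
{"api": "apply_moves", "payload": {
  "targets": [
    [[0,0,0.1,0,-1],[0,0,0.2,0,-1],[0,0,0.4,0,-1],[0,0,0.5,0,-1],[0,0,0.6,0,-1],[0,0,0.4,0,-1],[0,0,0.2,0,-1],[0,0,0,0,-1]]
  ]
}}

```text
clock: 10.47
eef_pos: [0.5962, -0.2597, 0.1184]
tool_rot: [0.032, 0.999, -0.001, 0.002]
ft_force: [0.4, 1.1, -3.8]
grip_width: 0.054
grasp_force: 63.9
```

Request:
{"api": "apply_moves", "payload": {
  "targets": [
    [[-0.12,0.35,0,0,-1],[-0.2,0.6,0,0,-1],[-0.3,0.9,0,0,-1],[-0.3,0.9,0,0,-1],[-0.3,0.9,0,0,-1],[-0.3,0.9,0,0,-1],[-0.3,0.9,0,0,-1],[-0.3,0.9,0,0,-1]]
  ]
}}

```text
clock: 11.13
eef_pos: [0.5079, -0.0038, 0.1144]
tool_rot: [0.032, 0.999, 0.0, -0.002]
ft_force: [0.4, 0.9, -3.5]
grip_width: 0.0536
grasp_force: 64.1
```

Request:
{"api": "apply_moves", "payload": {
  "targets": [
    [[-0.3,0.9,0,0,-1],[-0.3,0.9,0,0,-1],[-0.3,0.9,0,0,-1],[-0.3,0.8,0,0,-1],[-0.2,0.5,0,0,-1],[-0.12,0.31,0,0,-1],[0,0,0,0,-1],[0,0,0,0,-1]]
  ]
}}

```text
clock: 11.8
eef_pos: [0.4482, 0.1673, 0.1148]
tool_rot: [0.031, 1.0, -0.001, -0.001]
ft_force: [1.0, -1.1, -4.0]
grip_width: 0.0538
grasp_force: 64.3
```

```bash
python3 - <<'E'
from h import *
o=get_obs(); print(o["eef_pos"],o["ft_force"])
p,W=cloud("wrist"); blobs(p,W,zmax=.15);cv2.imwrite("pics/w4.png",p)
p,W=cloud("side"); blobs(p,W,zmax=.15)
E
```

```text
[0.44815266 0.16730889 0.11480261] [ 1.01058296 -1.10502083 -3.98057979]
red 5473 px [ 56. 196.] topmid [ 0.4413 -0.0108  0.0054] size [0.074 0.074] z 0.004 0.007
red 24 px [362. 331.] topmid [0.5927 0.2722 0.0276] size [0.011 0.007] z 0.027 0.028
green 23 px [ 94. 330.] topmid [ 0.5954 -0.0109  0.0056] size [0.011 0.01 ] z 0.004 0.007
green 28 px [402. 329.] topmid [0.5656 0.2944 0.0538] size [0.01  0.007] z 0.053 0.055
green 1198 px [128. 359.] topmid [0.6356 0.0145 0.0056] size [0.062 0.056] z 0.004 0.007
blue 3450 px [253. 180.] topmid [0.4242 0.1694 0.1025] size [0.013 0.044] z 0.004 0.105
blue 6660 px [249. 255.] topmid [0.4459 0.1683 0.1197] size [0.047 0.047] z 0.118 0.121
red 31 px [201. 114.] topmid [ 0.7633 -0.4597  0.0919] size [0.005 0.006] z 0.06 0.094
red 133 px [135. 197.] topmid [0.8018 0.0669 0.1449] size [0.019 0.047] z 0.123 0.147
red 212 px [285. 229.] topmid [0.4345 0.1348 0.1258] size [0.    0.002] z 0.0 0.111
red 51 px [238. 244.] topmid [0.5356 0.0839 0.0232] size [0.019 0.02 ] z 0.016 0.026
red 20 px [ 64. 303.] topmid [0.9095 0.3032 0.0145] size [0.005 0.022] z 0.01 0.017
red 128 px [202. 317.] topmid [0.5778 0.2993 0.0255] size [0.048 0.033] z 0.023 0.028
red 20 px [205. 328.] topmid [0.5719 0.3144 0.008 ] size [0.033 0.012] z 0.003 0.011
yellow 69 px [291. 186.] topmid [ 0.4178 -0.1898  0.0033] size [0.02  0.063] z -0.001 0.006
green 405 px [211. 225.] topmid [0.628  0.0057 0.0035] size [0.07 0.07] z -0.001 0.006
green 107 px [204. 306.] topmid [0.5752 0.29   0.0516] size [0.026 0.025] z 0.049 0.054
blue 91 px [276. 250.] topmid [0.4369 0.2004 0.1473] size [0.001 0.008] z 0.115 0.148
blue 665 px [268. 281.] topmid [0.4481 0.1712 0.0038] size [0.072 0.072] z 0.0 0.007
```

View pics/w4.png

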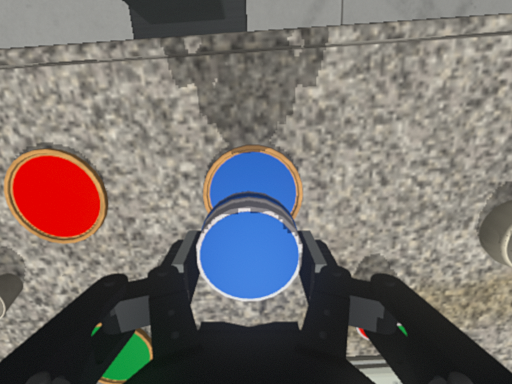

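Request:
{"api": "apply_moves", "payload": {
  "targets": [
    [[0.09,0.08,-0.2,0,-1],[0,0,-0.4,0,-1],[0,0,-0.5,0,-1],[0,0,-0.4,0,-1],[0,0,-0.3,0,-1],[0,0,-0.2,0,-1],[0,0,-0.07,0,-1],[0,0,0,0,-1]]
  ]
}}

```text
clock: 12.57
eef_pos: [0.4528, 0.1696, 0.0322]
tool_rot: [0.032, 0.999, -0.0, -0.001]
ft_force: [0.2, -0.6, -4.7]
grip_width: 0.0539
grasp_force: 64.3
```

Request:
{"api": "apply_moves", "payload": {
  "targets": [
    [[0,0,-0.05,0,-1],[0,0,-0.04,0,-1],[0,0,-0.04,0,-1],[0,0,0,0,-1],[0,0,0,0,-1]]
  ]
}}

```text
clock: 12.98
eef_pos: [0.4531, 0.1704, 0.0282]
tool_rot: [0.032, 1.0, 0.0, 0.0]
ft_force: [-0.8, 0.2, -4.1]
grip_width: 0.0541
grasp_force: 64.3
```

Request:
{"api": "apply_moves", "payload": {
  "targets": [
    [[0,0,-0.04,0,-1],[0,0,-0.04,0,-1],[0,0,0,0,-1],[0,0,0,0,-1]]
  ]
}}

```text
clock: 13.32
eef_pos: [0.4534, 0.1705, 0.0266]
tool_rot: [0.032, 1.0, 0.0, 0.001]
ft_force: [-4.6, -0.4, 10.5]
grip_width: 0.0541
grasp_force: 65.8
```

Contact. Release and go to the second stack.

Request:
{"api": "apply_moves", "payload": {
  "targets": [
    [[0,0,0,0,0.4],[0,0,0,0,0.6],[0,0,0,0,0.8],[0,0,0,0,1],[0,0,0.1,0,1],[0,0,0.4,0,1],[0,0,0.7,0,1],[0,0,0.8,0,1]]
  ]
}}

```text
clock: 13.98
eef_pos: [0.4514, 0.1697, 0.1042]
tool_rot: [0.032, 0.999, -0.001, -0.002]
ft_force: [-0.1, 0.2, 0.2]
grip_width: 0.0857
grasp_force: 0.0
```

Request:
{"api": "apply_moves", "payload": {
  "targets": [
    [[0,0,0.9,0,1],[0.3,0.3,0.8,0,1],[0.6,0.6,0.3,0,1],[0.7,0.7,0,0,1],[0.7,0.7,0,0,1],[0.5,0.5,0,0,1],[0.25,0.25,0,0,1],[0,0,0,0,1]]
  ]
}}

```text
clock: 14.65
eef_pos: [0.5766, 0.2946, 0.1836]
tool_rot: [0.031, 1.0, 0.0, 0.0]
ft_force: [0.9, 0.4, -0.1]
grip_width: 0.0854
grasp_force: 0.0
```

```bash
python3 - <<'E'
from h import *
o=get_obs(); print(o["eef_pos"],o["joint_pos"].round(2))
p,W=cloud("wrist"); blobs(p,W,zmax=.15);cv2.imwrite("pics/w5.png",p)
E
```

```text
[0.57661749 0.2946129  0.18364281] [0.47 0.57 0.33 1.33 0.   0.53]
red 585 px [ 52. 154.] topmid [0.5369 0.0822 0.024 ] size [0.022 0.022] z 0.004 0.027
red 18 px [242. 154.] topmid [0.5514 0.2899 0.0111] size [0.002 0.019] z 0.009 0.013
red 496 px [251. 177.] topmid [0.5786 0.2917 0.0288] size [0.049 0.049] z 0.026 0.032
yellow 848 px [441.  23.] topmid [0.4348 0.4938 0.0085] size [0.039 0.032] z 0.001 0.011
green 674 px [243. 186.] topmid [0.5756 0.2893 0.0535] size [0.028 0.028] z 0.052 0.055
green 2386 px [ 22. 230.] topmid [0.628  0.0092 0.0055] size [0.075 0.063] z 0.004 0.007
blue 1738 px [135.  61.] topmid [0.4542 0.1849 0.0138] size [0.05  0.029] z 0.003 0.016
blue 2431 px [109.  60.] topmid [0.4513 0.1714 0.0314] size [0.047 0.047] z 0.03 0.033
```

View pics/w5.png

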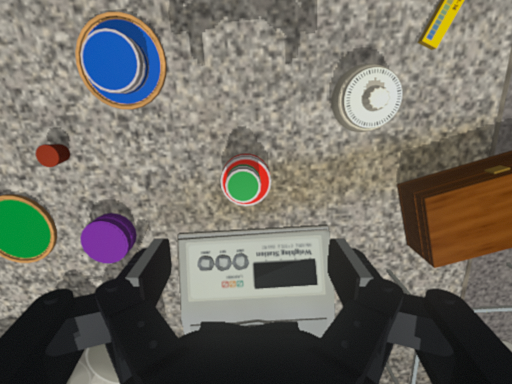

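Request:
{"api": "apply_moves", "payload": {
  "targets": [
    [[-0.02,-0.13,-0.3,0,1],[0,0,-0.7,0,1],[0,0,-0.9,0,1],[0,0,-0.8,0,1],[0,0,-0.5,0,1],[0,0,-0.28,0,1],[0,0,0,0,1],[0,0,0,0,1]]
  ]
}}

```text
clock: 15.37
eef_pos: [0.5739, 0.2866, 0.046]
tool_rot: [0.032, 0.999, -0.0, -0.0]
ft_force: [-0.2, -0.7, 1.8]
grip_width: 0.0849
grasp_force: 0.0
```

Request:
{"api": "apply_moves", "payload": {
  "targets": [
    [[0,0,0,0,0.3],[0,0,0,0,0.0],[0,0,0,0,-0.3],[0,0,0,0,-0.6],[0,0,0,0,-1],[0,0,0,0,-1],[0,0,0,0,-1],[0,0,0,0,-1]]
  ]
}}

```text
clock: 16.03
eef_pos: [0.5752, 0.2877, 0.0472]
tool_rot: [0.032, 1.0, 0.001, 0.001]
ft_force: [-1.8, -0.6, 5.6]
grip_width: 0.0342
grasp_force: 60.4
```

Request:
{"api": "apply_moves", "payload": {
  "targets": [
    [[0,0,0.1,0,-1],[0,0,0.2,0,-1],[0,0,0.4,0,-1],[0,0,0.5,0,-1],[0,0,0.4,0,-1],[0,0,0.2,0,-1],[0,0,0,0,-1],[0,0,0,0,-1]]
  ]
}}

```text
clock: 16.7
eef_pos: [0.5741, 0.2871, 0.1175]
tool_rot: [0.032, 0.999, 0.0, 0.0]
ft_force: [0.0, 0.3, -1.6]
grip_width: 0.0343
grasp_force: 59.8
```

Request:
{"api": "apply_moves", "payload": {
  "targets": [
    [[0.05,-0.3,0,0,-1],[0.1,-0.6,0,0,-1],[0.15,-0.8,0,0,-1],[0.15,-0.9,0,0,-1],[0.2,-0.9,0,0,-1],[0.2,-0.9,0,0,-1],[0.15,-0.8,0,0,-1],[0.15,-0.8,0,0,-1]]
  ]
}}

```text
clock: 17.37
eef_pos: [0.619, 0.0442, 0.1158]
tool_rot: [0.032, 0.999, -0.0, -0.002]
ft_force: [1.3, -0.4, -1.7]
grip_width: 0.0342
grasp_force: 59.9
```

Request:
{"api": "apply_moves", "payload": {
  "targets": [
    [[0.1,-0.6,0,0,-1],[0.07,-0.43,0,0,-1],[0,0,0,0,-1],[0,0,0,0,-1],[0,0,0,0,-1]]
  ]
}}

```text
clock: 17.78
eef_pos: [0.626, 0.0057, 0.1164]
tool_rot: [0.032, 0.999, 0.0, -0.001]
ft_force: [-0.0, 0.3, -0.9]
grip_width: 0.034
grasp_force: 59.9
```

```bash
python3 - <<'E'
from h import *
o=get_obs(); print(o["eef_pos"],o["joint_pos"].round(2))
p,W=cloud("wrist"); blobs(p,W,zmax=.15)
E
```

```text
[0.62599547 0.00572607 0.11636592] [0.01 0.57 0.15 1.15 0.   0.07]
red 817 px [211.   6.] topmid [ 0.475  -0.0123  0.0053] size [0.012 0.048] z 0.003 0.007
red 926 px [339.  83.] topmid [0.5372 0.0811 0.0249] size [0.022 0.023] z 0.011 0.027
red 876 px [ 86. 167.] topmid [ 0.5943 -0.1376  0.0238] size [0.047 0.023] z 0.003 0.026
yellow 827 px [11. 16.] topmid [ 0.4728 -0.1663  0.0054] size [0.024 0.027] z 0.004 0.007
green 4825 px [246. 190.] topmid [0.6132 0.0061 0.1052] size [0.01  0.031] z 0.004 0.107
green 2410 px [249. 262.] topmid [0.6265 0.0066 0.1226] size [0.028 0.028] z 0.121 0.124
blue 425 px [449.   4.] topmid [0.4851 0.1689 0.0053] size [0.008 0.04 ] z 0.004 0.007
```

Request:
{"api": "apply_moves", "payload": {
  "targets": [
    [[0.05,-0.02,-0.2,0,-1],[0,0,-0.4,0,-1],[0,0,-0.5,0,-1],[0,0,-0.5,0,-1],[0,0,-0.3,0,-1],[0,0,-0.2,0,-1],[0,0,-0.1,0,-1],[0,0,0,0,-1]]
  ]
}}

```text
clock: 18.5
eef_pos: [0.6286, 0.0055, 0.0286]
tool_rot: [0.031, 1.0, -0.0, -0.001]
ft_force: [-0.5, -1.2, -0.8]
grip_width: 0.0338
grasp_force: 59.9
```

Request:
{"api": "apply_moves", "payload": {
  "targets": [
    [[0,0,-0.04,0,-1],[0,0,-0.03,0,-1],[0,0,-0.03,0,-1],[0,0,0,0,-1],[0,0,0,0,-1]]
  ]
}}

```text
clock: 18.92
eef_pos: [0.6292, 0.005, 0.026]
tool_rot: [0.032, 0.999, 0.0, 0.0]
ft_force: [-0.1, -0.2, -2.0]
grip_width: 0.0343
grasp_force: 59.9
```

Request:
{"api": "apply_moves", "payload": {
  "targets": [
    [[0,0,-0.03,0,-1],[0,0,-0.02,0,-1],[0,0,0,0,-1],[0,0,0,0,-1]]
  ]
}}

```text
clock: 19.25
eef_pos: [0.6294, 0.005, 0.0252]
tool_rot: [0.032, 0.999, 0.0, 0.001]
ft_force: [-2.1, -0.9, 6.5]
grip_width: 0.034
grasp_force: 60.9
```

Request:
{"api": "apply_moves", "payload": {
  "targets": [
    [[0,0,0,0,-0.1],[0,0,0,0,0.1],[0,0,0,0,0.3],[0,0,0,0,0.4],[0,0,0,0,0.4],[0,0,0.1,0,0.4],[0,0,0.4,0,0.4],[0,0,0.8,0,0.6]]
  ]
}}

```text
clock: 19.92
eef_pos: [0.6255, 0.005, 0.0717]
tool_rot: [0.032, 0.999, -0.0, -0.005]
ft_force: [0.0, -0.2, -0.7]
grip_width: 0.0677
grasp_force: 0.0
```

Request:
{"api": "apply_moves", "payload": {
  "targets": [
    [[0,0,0.9,0,1],[-0.06,0.4,0.9,0,1],[-0.1,0.7,0.5,0,1],[-0.2,0.9,0.2,0,1],[-0.2,0.9,0,0,1],[-0.2,0.9,0,0,1],[-0.2,0.9,0,0,1],[-0.1,0.9,0,0,1]]
  ]
}}

```text
clock: 20.58
eef_pos: [0.5855, 0.2306, 0.1762]
tool_rot: [0.032, 0.999, 0.0, 0.0]
ft_force: [0.2, -0.0, -0.3]
grip_width: 0.0856
grasp_force: 0.0
```

Request:
{"api": "apply_moves", "payload": {
  "targets": [
    [[-0.1,0.8,0,0,1],[-0.1,0.5,0,0,1],[0,0.26,0,0,1],[0,0,0,0,1],[0,0,0,0,1]]
  ]
}}

```text
clock: 21.0
eef_pos: [0.5787, 0.2911, 0.1754]
tool_rot: [0.031, 1.0, -0.0, 0.0]
ft_force: [0.4, -0.7, 0.6]
grip_width: 0.0853
grasp_force: 0.0
```

```bash
python3 - <<'E'
from h import *
o=get_obs(); print(o["eef_pos"],o["joint_pos"].round(2))
p,W=cloud("wrist"); blobs(p,W,zmax=.15)
E
```

```text
[0.57865349 0.29111229 0.17539179] [ 0.47  0.57  0.32  1.31 -0.    0.53]
red 622 px [ 49. 154.] topmid [0.5371 0.0825 0.0238] size [0.023 0.023] z 0.004 0.027
red 1709 px [249. 182.] topmid [0.5788 0.2917 0.0275] size [0.047 0.047] z 0.026 0.029
yellow 790 px [449.  21.] topmid [0.4375 0.4924 0.0085] size [0.035 0.031] z 0.001 0.011
green 1588 px [ 26. 229.] topmid [0.6269 0.0124 0.0137] size [0.031 0.024] z 0.004 0.016
green 199 px [  4. 244.] topmid [0.6313 0.012  0.0317] size [0.025 0.016] z 0.03 0.033
blue 1849 px [136.  58.] topmid [0.4532 0.1811 0.018 ] size [0.052 0.037] z 0.004 0.015
blue 2599 px [109.  57.] topmid [0.4514 0.1715 0.0314] size [0.047 0.047] z 0.03 0.033
blue 15 px [439.  32.] topmid [0.4454 0.4835 0.0096] size [0.003 0.005] z 0.008 0.011
```

Request:
{"api": "apply_moves", "payload": {
  "targets": [
    [[0,0.01,-0.4,0,1],[0,0,-0.8,0,1],[0,0,-0.9,0,1],[0,0,-0.8,0,1],[0,0,-0.6,0,1],[0,0,-0.38,0,1],[0,0,0,0,1],[0,0,0,0,1]]
  ]
}}

```text
clock: 21.72
eef_pos: [0.5785, 0.2897, 0.0196]
tool_rot: [0.033, 0.999, -0.001, -0.001]
ft_force: [0.3, 0.1, 0.8]
grip_width: 0.0852
grasp_force: 0.0
```

Request:
{"api": "apply_moves", "payload": {
  "targets": [
    [[0,0,0,0,0.7],[0,0,0,0,0.5],[0,0,0,0,0.3],[0,0,0,0,-0.2],[0,0,0,0,-1],[0,0,0,0,-1],[0,0,0,0,-1],[0,0,0,0,-1]]
  ]
}}

```text
clock: 22.38
eef_pos: [0.5801, 0.2916, 0.0231]
tool_rot: [0.032, 0.999, -0.0, 0.002]
ft_force: [-0.3, -3.9, 5.7]
grip_width: 0.0539
grasp_force: 63.9
```

Request:
{"api": "apply_moves", "payload": {
  "targets": [
    [[0,0,0.1,0,-1],[0,0,0.2,0,-1],[0,0,0.4,0,-1],[0,0,0.5,0,-1],[0,0,0.6,0,-1],[0,0,0.4,0,-1],[0,0,0.2,0,-1],[0,0,0,0,-1]]
  ]
}}

```text
clock: 23.05
eef_pos: [0.5796, 0.2927, 0.1188]
tool_rot: [0.031, 1.0, 0.001, 0.002]
ft_force: [0.2, 0.6, -6.2]
grip_width: 0.0538
grasp_force: 64.5
```

Request:
{"api": "apply_moves", "payload": {
  "targets": [
    [[-0.15,-0.3,0,0,-1],[-0.3,-0.6,0,0,-1],[-0.4,-0.85,0,0,-1],[-0.4,-0.9,0,0,-1],[-0.4,-0.9,0,0,-1],[-0.4,-0.9,0,0,-1],[-0.4,-0.9,0,0,-1],[-0.4,-0.8,0,0,-1]]
  ]
}}

```text
clock: 23.72
eef_pos: [0.462, 0.044, 0.1149]
tool_rot: [0.032, 0.999, -0.0, -0.001]
ft_force: [1.0, -0.4, -4.3]
grip_width: 0.0539
grasp_force: 64.8
```

Request:
{"api": "apply_moves", "payload": {
  "targets": [
    [[-0.3,-0.7,0,0,-1],[-0.2,-0.5,0,0,-1],[-0.1,-0.2,0,0,-1],[0,0,0,0,-1],[0,0,0,0,-1]]
  ]
}}

```text
clock: 24.13
eef_pos: [0.4402, -0.01, 0.1158]
tool_rot: [0.032, 0.999, 0.0, -0.0]
ft_force: [0.3, 0.2, -6.2]
grip_width: 0.0541
grasp_force: 64.9
```

```bash
python3 - <<'E'
from h import *
o=get_obs(); print(o["eef_pos"],o["joint_pos"].round(2))
p,W=cloud("wrist"); blobs(p,W,zmax=.15)
E
```

```text
[ 0.44019943 -0.01001745  0.11577925] [-0.02  0.23 -0.37  0.96  0.    0.04]
red 3630 px [247. 181.] topmid [ 0.4186 -0.008   0.1032] size [0.017 0.048] z 0.004 0.106
red 6633 px [249. 255.] topmid [ 0.4385 -0.0091  0.1203] size [0.047 0.047] z 0.119 0.122
red 145 px [304. 257.] topmid [0.4368 0.0182 0.135 ] size [0.012 0.002] z 0.111 0.137
red 279 px [143. 337.] topmid [ 0.5911 -0.1317  0.024 ] size [0.028 0.01 ] z 0.005 0.027
yellow 3554 px [ 65. 206.] topmid [ 0.4456 -0.1856  0.021 ] size [0.033 0.031] z 0.004 0.017
yellow 932 px [ 40. 223.] topmid [ 0.4476 -0.1887  0.0316] size [0.029 0.029] z 0.03 0.033
blue 2197 px [433. 180.] topmid [0.4482 0.1609 0.0143] size [0.05  0.037] z 0.004 0.017
blue 2693 px [466. 201.] topmid [0.4516 0.1716 0.0315] size [0.047 0.047] z 0.03 0.033
```

Offset to saucer: +3 mm x, −1 mm y.

Request:
{"api": "apply_moves", "payload": {
  "targets": [
    [[0.05,-0.02,-0.2,0,-1],[0,0,-0.4,0,-1],[0,0,-0.5,0,-1],[0,0,-0.4,0,-1],[0,0,-0.3,0,-1],[0,0,-0.2,0,-1],[0,0,-0.12,0,-1],[0,0,0,0,-1]]
  ]
}}

```text
clock: 24.85
eef_pos: [0.4421, -0.0103, 0.0303]
tool_rot: [0.031, 1.0, 0.0, -0.001]
ft_force: [0.4, -0.7, -5.1]
grip_width: 0.0538
grasp_force: 64.9
```

Request:
{"api": "apply_moves", "payload": {
  "targets": [
    [[0,0,-0.04,0,-1],[0,0,-0.03,0,-1],[0,0,-0.03,0,-1],[0,0,0,0,-1],[0,0,0,0,-1]]
  ]
}}

```text
clock: 25.27
eef_pos: [0.4429, -0.0109, 0.0279]
tool_rot: [0.032, 0.999, 0.0, 0.0]
ft_force: [-1.0, -0.2, -5.4]
grip_width: 0.054
grasp_force: 64.9
```

Request:
{"api": "apply_moves", "payload": {
  "targets": [
    [[0,0,-0.03,0,-1],[0,0,-0.03,0,-1],[0,0,0,0,-1],[0,0,0,0,-1]]
  ]
}}

```text
clock: 25.6
eef_pos: [0.443, -0.011, 0.027]
tool_rot: [0.032, 0.999, -0.0, 0.001]
ft_force: [-4.6, 0.4, 10.9]
grip_width: 0.054
grasp_force: 67.0
```

Request:
{"api": "apply_moves", "payload": {
  "targets": [
    [[0,0,0,0,0.4],[0,0,0,0,0.6],[0,0,0,0,0.8],[0,0,0,0,1],[0,0,0.1,0,1],[0,0,0.4,0,1],[0,0,0.7,0,1],[0,0,0.8,0,1]]
  ]
}}

```text
clock: 26.27
eef_pos: [0.4409, -0.0109, 0.1048]
tool_rot: [0.032, 0.999, -0.0, -0.002]
ft_force: [1.0, 1.0, -0.3]
grip_width: 0.0853
grasp_force: 0.0
```

Request:
{"api": "apply_moves", "payload": {
  "targets": [
    [[0,0,0.9,0,1],[0,0,0.9,0,1],[0,0,0.9,0,1],[0.3,0,0.5,0,1],[0.5,0,0.2,0,1],[0.6,0,0,0,1],[0.3,0,0,0,1],[0,0,0,0,1]]
  ]
}}

```text
clock: 26.93
eef_pos: [0.5128, -0.0109, 0.2412]
tool_rot: [0.032, 1.0, 0.0, 0.001]
ft_force: [-0.8, 0.2, 0.3]
grip_width: 0.0854
grasp_force: 0.0
```

```bash
python3 - <<'E'
from h import *
o=get_obs(); print(o["eef_pos"])
p,W=cloud("wrist"); blobs(p,W,zmax=.15); cv2.imwrite("pics/w9.png",p)
E
```

```text
[ 0.51282453 -0.01090872  0.24118645]
red 1357 px [245. 109.] topmid [ 0.4413 -0.0105  0.0054] size [0.077 0.076] z 0.003 0.007
red 1432 px [245. 110.] topmid [ 0.4414 -0.01    0.0314] size [0.047 0.047] z 0.03 0.033
red 268 px [319. 181.] topmid [0.5366 0.0809 0.0243] size [0.023 0.023] z 0.014 0.027
red 236 px [161. 218.] topmid [ 0.5838 -0.1461  0.0225] size [0.028 0.038] z 0.006 0.025
yellow 2200 px [112. 122.] topmid [ 0.4466 -0.1823  0.0151] size [0.035 0.024] z 0.003 0.015
yellow 509 px [ 99. 126.] topmid [ 0.4474 -0.1887  0.0313] size [0.029 0.029] z 0.03 0.033
yellow 18 px [394. 381.] topmid [0.9112 0.219  0.0179] size [0.003 0.016] z 0.015 0.021
green 1321 px [263. 236.] topmid [0.6283 0.0042 0.0055] size [0.075 0.074] z 0.004 0.007
green 296 px [265. 249.] topmid [0.63   0.0058 0.0314] size [0.027 0.027] z 0.03 0.033
blue 1104 px [376. 103.] topmid [0.4502 0.155  0.0137] size [0.053 0.025] z 0.003 0.016
blue 1420 px [397. 109.] topmid [0.4515 0.1717 0.0313] size [0.046 0.047] z 0.029 0.033
```

View pics/w9.png

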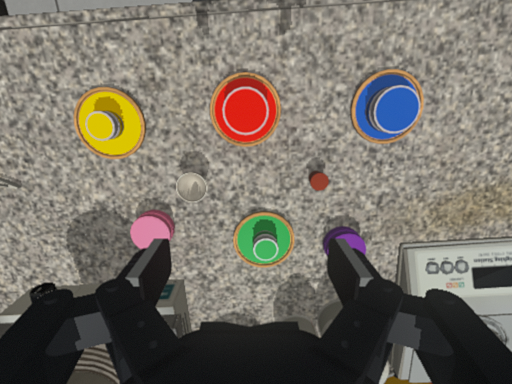

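All four weights stand in their saucers (offsets of about 2 mm or less), and the crucible and stopper have not moved.

```bash
python3 -c "
from workcell import order
print(order.job_done())"
```

```text
the job is handed in; nothing more can be done
None
```

The job is handed in: all four weights stand upright in their own saucers, each about 2 mm or less off centre in the last wrist-camera check, and the crucible and stopper are where they stood; the judge returned no verdict.

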